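# Lock the lid on a loaded centrifuge rotor

### The job

The small rotor is loaded with its tubes and stands on its bench stand, ready for the centrifuge. Lift its lid from the cork ring by the bar knob, set it on the rotor's hub, feel for the two entry slots, press the lid gently down against the spring and turn it a quarter turn clockwise until it is locked down, then let go. Use no more force than it needs and leave the racks, the tip box and the bottle where they are.

Things in the scene. Friction and masses are not known exactly. Their poses are not given: they have to be found in the camera images.
- lid: Rotor lid: flat aluminium disc 124 mm across, 4 mm thick, its outer rim hanging 14 mm below; 0.14 to 0.25 kg. Origin: centre of the disc's UNDERSIDE, on the lid's axis; z up, x along the bar knob on top. A half turn about z gives the same lid. Two locking lugs point along +x and -x, in line with the bar. At the start it lies on the cork ring, 34 mm above the bench.
- lid_knob (a point): Centre of the lid's black bar knob, 18 mm above the lid's origin, axes as the lid's. The bar is 44 mm long (x), 14 mm wide (y) and spans 4 to 32 mm above the lid's origin; a collar 54 mm across and 2.5 mm high lies round its foot.
- lid_nose (a point): Centre of the lower end of the lid's steel stem, 23.5 mm below the lid's origin, axes as the lid's. The stem is 30 mm across and tapers over its last 4 mm to 23 mm. Its two lugs reach 25 mm from the axis, are 9 mm wide and 5 mm thick, and lie 10.5 to 15.5 mm below the lid's origin.
- hub (a point): Centre of the hub's flat top, 100 mm above the bench, on the rotor axis; axes as the stand's. The hub is a socket 64 mm across with a 32.6 mm bore. Two opposite entry slots, 12 mm wide, reaching 26 mm from the axis, with 1.5 mm lead-in chamfers, are cut through its 6 mm lip. The rotor was set on by hand: the slots' line lies somewhere 9 to 47 degrees anticlockwise (from above) of the stand's x; it must be seen or felt.
- hub_floor (a point): Point on the rotor axis at the floor of the lug track, 13.5 mm below the hub's top. Heights of the lid's origin above the hub's top: 15.5 mm lugs on the face beside the slots; 13 mm in the slots, resting on the spring plunger; under 4.5 mm free to turn below the lip; 2 mm lugs on this solid floor; 7 mm locked.
- hub_spring (a point): Top of the spring plunger as it stands unpressed, on the rotor axis, 10.5 mm below the hub's top. It meets the nose with 5 N and adds 0.7 N per mm (12.7 N at the floor). Pressed in, the lid turns only clockwise seen from above, 80 degrees to a solid stop; eased off there, the spring lifts the lugs 2.5 mm into notches and it cannot turn back.
- stand: Heavy bench stand, fixed: round dark foot 136 mm across with a white dash at its -x edge, a pillar, and held fast on it the dark rotor, a bowl 114 mm across, rim 95 mm above the bench, twelve capped tubes round the hub below its top. Origin on the bench under the rotor axis; z up.
- cork_ring: Cork flask ring that the lid lies on, fixed: 92 mm outside, 62 mm inside, 34 mm high; origin at the centre of its underside, on the bench.
- red_rack: Red tube rack with tubes, 110 x 227 x 45 mm (58 mm to the caps), origin at the centre of its underside. A bystander.
- cream_rack: Cream tube rack with tubes, 110 x 237 x 45 mm (58 mm to the caps), origin at the centre of its underside. A bystander.
- tip_box: Blue box of pipette tips with a clear cover, 87 x 124 x 69 mm, origin at the centre of its underside. A bystander.
- amber_bottle: Amber reagent bottle, 60 mm across and 120 mm high, origin at the centre of its underside. A bystander.

How it is judged:
On the way, in this order (a step that is already met when the one before it is completed fails the run):
1. the lid is brought over the rotor (horizontal distance between lid and hub below 0.02 m and z of lid in the frame of hub above 0.005 m), for 0.05 s.
2. the lid is pressed in until its lugs are under the lip (horizontal distance between lid and hub below 0.004 m and z of lid in the frame of hub below 0.0048 m), for 0.05 s.
At the end, for the whole second after the job is handed in: The lid is locked: released and at rest, level within 3.5 degrees and centred within 4 mm on the hub, its origin 5.8 to 8.8 mm above the hub face, held down there against the spring by its lugs in the notches (an unlocked lid springs up to 13 mm; one left short of the notches stays at 4.5 mm) (horizontal distance between lid and hub below 0.004 m and z of lid in the frame of hub between 0.0058 and 0.0088 m and angle between lid's own z axis and vertical below 0.06 rad and linear speed of lid below 0.01 m/s and angular speed of lid below 0.1 rad/s); the robot touches nothing.
It fails at once if the lid is forced: more than 70 N between the lid and the rotor on its stand (contact force between lid and stand above 70 N).
It fails at once if a rack, the tip box or the bottle is shifted by more than 20 mm (distance of any of red_rack, cream_rack, tip_box, amber_bottle from where it was at the start of the episode above 0.02 m).
It also fails if it takes over 72 s, if anything falls off the work surface, if the arm or the gripper's body presses on something with over 40 N, if the wrist force passes 120 N, or if a joint passes its speed limit or range.

### The arm

A 6-joint arm with a two-finger parallel gripper is mounted at the origin on the work surface. World frame = base frame: x ahead of the robot, y to its left, z up, the work surface at z = 0. Lengths are in m, angles in rad, forces in N, time in s.
With the tool pointing down it reaches from about 0.35 to 0.925 m from the base axis. Payload 6.4 kg.
Tool frame: the origin (TCP) lies between the finger pads; the fingertips stand 22 mm ahead of it and the grasp point (between the pads) lies 3 mm ahead of it (bot.tips_ahead is the distance from the TCP to the fingertips, in m); z points along the fingers, y is the line along which they close (so a half turn about z gives the same grasp; the last joint's range is limited). The gripper opens to 85 mm and grips with 20 to 120 N. Pads are 22 mm wide; open, the fingers measure 114 mm over their backs; the gripper's body (76 mm by 85 mm) begins 54 mm behind the grasp point. The pads swing forward as they close: fully open they stand 13 mm farther back than shut.
Start: joints at [1.157, 0.245, 1.558, -0, 1.339, -0.174], TCP at [0.154, 0.631, 0.253] pointing down, gripper open.
Joint ranges: [-3.13, 3.13], [-1.02, 2.26], [0.13, 2.54], [-0.95, 4.09], [0.21, 2.88], [-2.74, 2.74]. Speed limits (rad/s): [2.57, 2.57, 3.14, 3.14, 3.14, 3.14].

### API

Orientations are given as a rotation vector (axis times angle).
In Python, from plant import bot gives the robot as it stands. The module is installed in compiled form; this text tells all that it offers.
- The arm moves only by the tool drive_tool, never from a script. Its argument "targets" is a list that holds one entry, the list of rows, each a list of 7 numbers: the shift along the tool's x, y, z in m, then the turn, a rotation vector about the tool's x, y, z in degrees, then the opening, from 0 (shut) to 1 (fully open). In form: [[[tx, ty, tz, ax, ay, az, gripper], ...]]. A call has 1 to 12 rows; each row is the pose to reach, as a shift and turn from the pose commanded when the call began, along the tool's axes at that moment; what a row does not reach only later rows make up. A row lasts 1/12 s, in which the tool goes at most 41.7 mm and 7.16 degrees, less where a joint would pass 70% of its speed; a pose out of reach is approached as far as the arm can. A call with a gripper value outside its range is refused whole. The fingers move at their own pace and stop on an object; "grip_force" is the grip in N (left out, the last holds). Time passes only in rows, so rows that repeat a pose let the fingers close. It gives the time, the measured TCP pose, the force, the opening and the grip force at its end, in the units of the state.
- bot.get_obs(): the state, without advancing time (a new reading comes with each control period).
- bot.get_image(name): name is "scene" or "top" or "wrist"; returns a dict with "image" (384x512x3 uint8, red, green, blue), "z_map" (384x512 float32, m along the optical axis (not along the pixel's ray), 0 where there is no reading), "vfov" (degrees; the focal length in pixels is half the picture's height over the tangent of half this angle, whatever the lens; pixels are square), "cx", "cy" (the principal point, pixels), "world_to_cam" (4x4, takes a point from world to camera coordinates). Camera axes: x right, y down, z forward; pixel columns grow to the right and rows downward; lengths in m; the calibration is good to about 2 mm. A picture is of the moment at which its call begins.
- bot.finish_job(): hands the job in; it is judged then, once.
The state is a dict: "time_s": time; "joint_positions": joint angles; "joint_velocities": joint speeds; "tau": joint torques, N m; "tcp_pos": TCP position; "tool_rot": TCP orientation; "ft_force": force on the tool from outside, world axes, zero at the start; "wrist_torque": the same for the moment, N m; "opening": finger opening in m; "gripper_force": force on a finger pad.
Only numpy, scipy, OpenCV 4.12 (cv2) and the standard library are available. Lean on these libraries where they do the work, as an engineer would, in place of code of your own. Each camera call takes 0.05 s, during which the arm holds its last target. There are 200 camera calls.

## Working session

There is one attempt and no reset: what is moved stays moved. The work goes in short steps, Python scripts to look and compute and a tool call to move; the robot and the scene stay as the last step left them, time stands still between calls to the robot, and variables do not carry over. Pictures are saved under pics/ and viewed, at most 10 in all, crops included, and the job is handed in when it is done.

Besides the shell and the picture viewer there is one more tool, called after "Call:" by a JSON object that holds its "op" and its "data", one argument or row to a line. drive_tool: Moves the arm, as the interface text tells. Its arguments: {"type":"object","properties":{"targets":{"type":"array"},"grip_force":{"type":"number"}},"required":["targets"]}

```bash
mkdir -p pics; cat > h.py <<'E'
import numpy as np, cv2
from plant import bot
from scipy.spatial.transform import Rotation as R
def cam(n):
    d=bot.get_image(n); d['f']=d['image'].shape[0]/2/np.tan(np.radians(d['vfov'])/2); return d
def pts(d):
    z=d['z_map']; v,u=np.mgrid[:z.shape[0],:z.shape[1]]
    p=np.stack([(u-d['cx'])*z/d['f'],(v-d['cy'])*z/d['f'],z],-1)
    T=np.linalg.inv(d['world_to_cam']); return p@T[:3,:3].T+T[:3,3]
def ray(d,u,v,h):
    T=np.linalg.inv(d['world_to_cam']); r=T[:3,:3]@np.array([(u-d['cx'])/d['f'],(v-d['cy'])/d['f'],1]); o=T[:3,3]
    return o+r*(h-o[2])/r[2]
def save(n,im): cv2.imwrite('pics/'+n+'.png',cv2.cvtColor(im,cv2.COLOR_RGB2BGR))
E
python3 - <<'E'
from h import *
o=bot.get_obs(); print({k:np.round(v,3) for k,v in o.items()})
a=cam('top'); b=cam('scene')
save('top',a['image']); save('scene',b['image'])
np.savez('top.npz',**a); np.savez('scene.npz',**b)
for d in(a,b): print(d['f'],np.linalg.inv(d['world_to_cam'])[:3].round(3), (d['z_map']>0).mean())
E
```

```text
{'time_s': np.float64(0.0), 'joint_positions': array([ 1.157,  0.246,  1.559, -0.   ,  1.339, -0.174]), 'joint_velocities': array([ 0.   ,  0.002, -0.   ,  0.002, -0.001, -0.002]), 'tau': array([-3.0000e-03, -4.2951e+01, -3.2613e+01, -0.0000e+00,  5.0000e-03,
       -0.0000e+00]), 'tcp_pos': array([0.154, 0.631, 0.252]), 'tool_rot': array([-3.760e-01, -3.118e+00,  3.000e-03]), 'ft_force': array([-0.368,  0.686,  0.34 ]), 'wrist_torque': array([0.036, 0.081, 0.004]), 'gripper_force': np.float64(0.0), 'opening': np.float64(0.085)}
349.5507352956985 [[ 4.000e-03 -9.890e-01  1.450e-01  4.550e-01]
 [-1.000e+00 -4.000e-03 -0.000e+00 -1.900e-02]
 [ 1.000e-03 -1.450e-01 -9.890e-01  1.192e+00]] 0.9960530598958334
358.4742353409351 [[-0.855  0.27  -0.442  1.245]
 [ 0.518  0.466 -0.717  0.984]
 [ 0.012 -0.842 -0.539  0.857]] 0.9864552815755209
```

View pics/top.png

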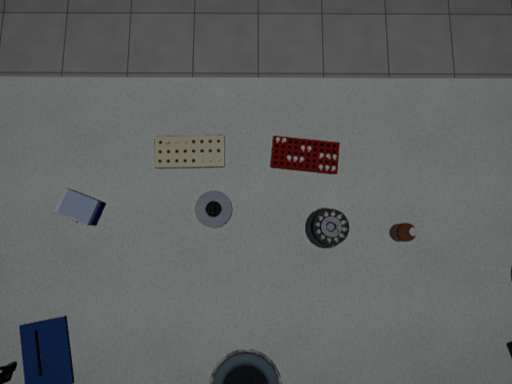

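View pics/scene.png

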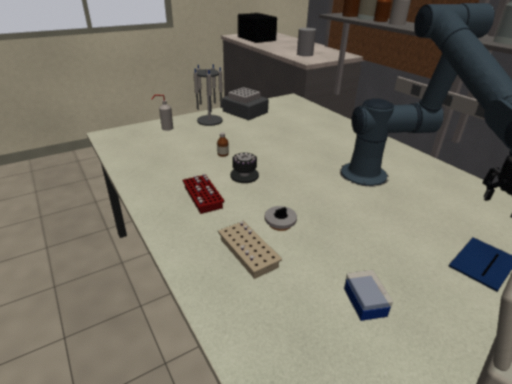

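The top view shows the lid at about (213,209) and the rotor hub at about (331,227). The red rack is at (305,155), the cream rack at (190,151), the bottle at (404,232) and the tip box at (80,207).

```bash
python3 - <<'E'
from h import *
d=dict(np.load('top.npz')); P=pts(d)
print('lid',ray(d,213,209,.038),'hub',ray(d,331,227,.1))
# lid: points 0.03..0.045 
m=(abs(P[...,2]-.038)<.006)
m2=np.zeros_like(m); m2[185:235,190:240]=1; q=P[m&m2.astype(bool)]; 
c,r=cv2.minEnclosingCircle(q[:,:2].astype(np.float32)); print('lid disc',c,r,len(q))
k=P[(P[...,2]>.052)&m2.astype(bool)]; print('knob',len(k),k.mean(0) if len(k) else 0, cv2.minAreaRect(k[:,:2].astype(np.float32)) if len(k)>4 else 0)
m3=np.zeros_like(m);m3[200:255,300:355]=1
h=P[(P[...,2]>.094)&m3]; print('hub',len(h),h.mean(0),np.percentile(h[:,2],[5,50,95]),cv2.minEnclosingCircle(h[:,:2].astype(np.float32)))
im=d['image']
a=cv2.resize(im[185:235,188:238],(400,400),interpolation=3);b=cv2.resize(im[202:252,304:354],(400,400),interpolation=3)
save('crop',cv2.convertScaleAbs(np.hstack([a,b]),alpha=1.4))
E
```

```text
lid [0.56597943 0.10845195 0.038     ] hub [ 0.50515656 -0.26660703  0.1       ]
lid disc (0.5653549432754517, 0.10850103944540024) 0.062130268663167953 1009
knob 74 [0.54933384 0.0910719  0.21776809] ((0.5105983018875122, 0.05701237916946411), (0.18517901003360748, 0.03552335128188133), 42.746891021728516)
hub 564 [ 0.50393805 -0.25838653  0.13716513] [0.09448176 0.09841722 0.10362922] ((0.4863009452819824, -0.16983285546302795), 0.15433599054813385)
```

View pics/crop.png

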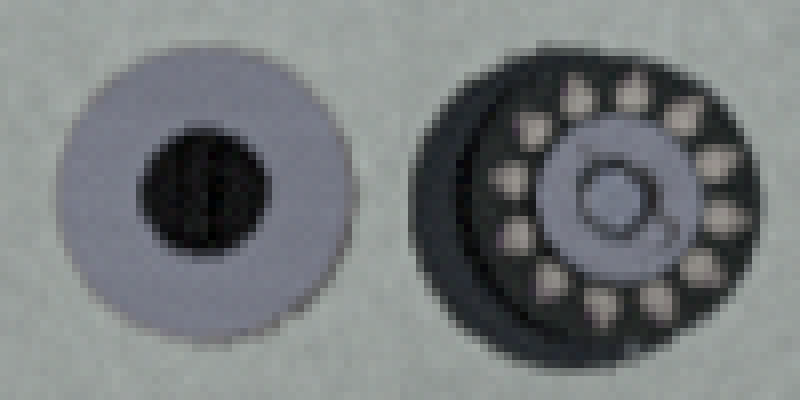

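```bash
cat >> h.py <<'E'
def tool(): 
    o=bot.get_obs(); return o,R.from_rotvec(o['tool_rot'])
def goto(p,yaw_y=None):
    """shift+turn in tool axes for TCP at p, tool down, tool y at world angle yaw_y (deg, mod 180)"""
    o,r=tool(); t=r.inv().apply(np.array(p)-o['tcp_pos'])
    y=r.as_matrix()[:,1]; cur=np.degrees(np.arctan2(y[1],y[0]))
    print('t_mm',(t*1e3).round(1),'cur yaw_y',cur.round(2),'j6',np.degrees(o['joint_positions'][5]).round(1), 'tiltz',r.as_matrix()[:,2].round(4))
    if yaw_y is not None:
        dl=(yaw_y-cur+90)%180-90
        c,s=np.cos(np.radians(yaw_y)),np.sin(np.radians(yaw_y))
        if abs((yaw_y-cur+180)%360-180)>90: c,s=-c,-s
        y=np.array([c,s,0]);z=np.array([0,0,-1]);x=np.cross(y,z)
        q=(r.inv()*R.from_matrix(np.c_[x,y,z])).as_rotvec(degrees=True); print('turn deg',q.round(2),'world dyaw',dl.round(2))
E
python3 - <<'E'
from h import *
goto([.47,-.26,.32],0)
d=cam('wrist'); o,r=tool(); T=np.linalg.inv(d['world_to_cam'])
print('cam in tool pos',r.inv().apply(T[:3,3]-o['tcp_pos']).round(4)); print((r.inv().as_matrix()@T[:3,:3]).round(3),d['f'])
E
```

```text
t_mm [-518.4 -790.6  -66.5] cur yaw_y 76.26 j6 -10.0 tiltz [-8.0e-04 -1.7e-03 -1.0e+00]
turn deg [-1.000e-01  5.000e-02  7.626e+01] world dyaw -76.26
cam in tool pos [ 0.075  -0.0007 -0.1202]
[[-0.001 -0.956 -0.292]
 [ 1.    -0.001 -0.001]
 [ 0.    -0.292  0.956]] 288.04652141876846
```

```bash
python3 - <<'E'
from h import *
goto([.565,.108,.25],-10)
E
```

```text
t_mm [-523.3 -410.5    2.9] cur yaw_y 76.26 j6 -10.0 tiltz [-6.0e-04 -1.4e-03 -1.0e+00]
turn deg [-8.000e-02  5.000e-02  8.626e+01] world dyaw -86.26
```

Call:
{"op": "drive_tool", "data": {
  "targets": [
    [[-0.523,-0.41,0,0,0,83,1],[-0.523,-0.41,0,0,0,83,1],[-0.523,-0.41,0,0,0,83,1],[-0.523,-0.41,0,0,0,83,1],[-0.523,-0.41,0,0,0,83,1],[-0.523,-0.41,0,0,0,83,1],[-0.523,-0.41,0,0,0,83,1],[-0.523,-0.41,0,0,0,83,1],[-0.523,-0.41,0,0,0,83,1],[-0.523,-0.41,0,0,0,83,1],[-0.523,-0.41,0,0,0,83,1],[-0.523,-0.41,0,0,0,83,1]]
  ]
}}

```text
time_s: 1.15
tcp_pos: [0.4641, 0.2364, 0.2532]
tool_rot: [-2.354, -2.081, -0.0]
ft_force: [-0.5, 1.0, -0.5]
opening: 0.0857
gripper_force: 0.0
```

```bash
python3 - <<'E'
from h import *
goto([.565,.108,.25],-90)
goto([.505,-.267,.3],-40)
E
```

```text
t_mm [-115.1  115.9    3.2] cur yaw_y -7.05 j6 21.6 tiltz [ 0.e+00  1.e-04 -1.e+00]
turn deg [-0.000e+00 -1.000e-02  8.295e+01] world dyaw -82.95
t_mm [-494.6  102.4  -46.8] cur yaw_y -7.05 j6 21.6 tiltz [ 0.e+00  1.e-04 -1.e+00]
turn deg [-0.000e+00 -1.000e-02  3.295e+01] world dyaw -32.95
```

Call:
{"op": "drive_tool", "data": {
  "targets": [
    [[-0.48,0.1,-0.02,0,0,33,1],[-0.48,0.1,-0.02,0,0,33,1],[-0.48,0.1,-0.02,0,0,33,1],[-0.48,0.1,-0.02,0,0,33,1],[-0.48,0.1,-0.02,0,0,33,1],[-0.48,0.1,-0.02,0,0,33,1],[-0.48,0.1,-0.02,0,0,33,1],[-0.48,0.1,-0.02,0,0,33,1],[-0.48,0.1,-0.02,0,0,33,1],[-0.48,0.1,-0.02,0,0,33,1],[-0.48,0.1,-0.02,0,0,33,1],[-0.48,0.1,-0.02,0,0,33,1]]
  ]
}}

```text
time_s: 2.15
tcp_pos: [0.5059, -0.2531, 0.2732]
tool_rot: [2.845, 1.332, -0.0]
ft_force: [0.7, 1.5, 0.1]
opening: 0.0856
gripper_force: 0.0
```

```bash
python3 - <<'E'
from h import *
d=cam('wrist'); np.savez('hub.npz',**d); save('hub',d['image'])
goto([.505,-.267,.3],-40)
E
```

```text
t_mm [ -8.    5.3 -26.5] cur yaw_y -40.04 j6 1.7 tiltz [ 5.0e-04 -3.8e-03 -1.0e+00]
turn deg [ 0.16  0.15 -0.04] world dyaw 0.04
```

View pics/hub.png

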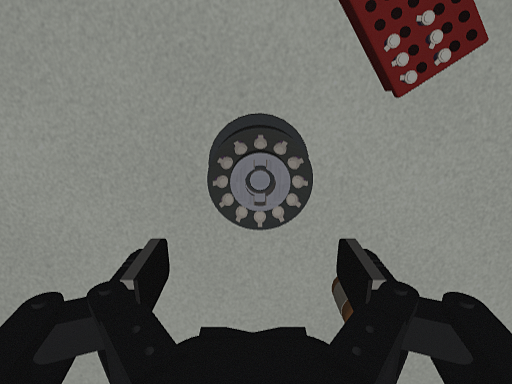

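The hub face is centred at (260,181). Its two slots are nearly vertical in the picture, at about (260,162) and (261,200).

```bash
python3 - <<'E'
from h import *
d=dict(np.load('hub.npz')); im=d['image']; g=cv2.cvtColor(im,cv2.COLOR_RGB2GRAY)
hsv=cv2.cvtColor(im,cv2.COLOR_RGB2HSV)
print(im[181,285],im[165,240],im[162,260],im[200,260],im[181,235])
# face mask: bluish grey bright
m=((g>75)&(im[...,2].astype(int)-im[...,0]>4)).astype(np.uint8); m[:130]=0;m[230:]=0;m[:,:210]=0;m[:,310:]=0
n,l,s,c=cv2.connectedComponentsWithStats(m); i=1+s[1:,4].argmax(); print(s[i],c[i])
cn=max(cv2.findContours((l==i).astype(np.uint8),0,1)[0],key=cv2.contourArea)
w=np.array([ray(d,u,v,.1)[:2] for u,v in cn[:,0]]); 
cc,rr=cv2.minEnclosingCircle(w.astype(np.float32)); 
A=np.c_[2*w,np.ones(len(w))]; k=np.linalg.lstsq(A,(w**2).sum(1),rcond=None)[0]; print('hub fit',k[:2],np.sqrt(k[2]+k[:2]@k[:2]),'enc',cc,rr)
C=k[:2]
vv,uu=np.mgrid[130:230,210:310]; W=np.array([ray(d,u,v,.1)[:2] for u,v in zip(uu.ravel(),vv.ravel())])-C
rad=np.hypot(*W.T); ang=np.degrees(np.arctan2(W[:,1],W[:,0])); gg=g[130:230,210:310].ravel().astype(float)
for b in range(-180,180,6):
    s=(rad>.0185)&(rad<.0255)&(ang>=b)&(ang<b+6)
    print(b,round(gg[s].mean(),0),end='; ')
face=np.median(gg[(rad>.018)&(rad<.030)])
s=(rad>.0185)&(rad<.0255); wt=np.clip(face-12-gg[s],0,None); a2=np.radians(2*ang[s]); print('\nface',face,'slot angle',np.degrees(np.arctan2((wt*np.sin(a2)).sum(),(wt*np.cos(a2)).sum()))/2)
for lo in(0,-180):
    q=s&(ang>=lo)&(ang<lo+180); wt=np.clip(face-12-gg[q],0,None); print(lo,(W[q]*wt[:,None]).sum(0)/wt.sum())
# white dash
x=(hsv[...,1]<40)&(g>150); x[:100]=0;x[240:]=0;x[:,:200]=0;x[:,320:]=0
ys,xs=np.nonzero(x); print(len(xs), list(zip(xs,ys))[:10])
save('hubz',cv2.resize(im[105:240,195:330],(600,600),interpolation=2))
E
```

```text
[107 108 114] [108 108 116] [109 109 116] [111 113 120] [108 109 116]
[ 230  153   61   58 1969] [259.77399695 181.33722702]
hub fit [ 0.50552171 -0.26554419] 0.03151930047568453 enc (0.505323588848114, -0.2654710114002228) 0.032248031347990036
-180 109.0; -174 109.0; -168 108.0; -162 104.0; -156 104.0; -150 95.0; -144 77.0; -138 79.0; -132 66.0; -126 79.0; -120 82.0; -114 100.0; -108 111.0; -102 110.0; -96 109.0; -90 108.0; -84 107.0; -78 106.0; -72 106.0; -66 107.0; -60 107.0; -54 106.0; -48 107.0; -42 110.0; -36 111.0; -30 110.0; -24 110.0; -18 109.0; -12 108.0; -6 107.0; 0 109.0; 6 109.0; 12 108.0; 18 104.0; 24 105.0; 30 90.0; 36 110.0; 42 106.0; 48 105.0; 54 107.0; 60 105.0; 66 96.0; 72 110.0; 78 110.0; 84 110.0; 90 108.0; 96 107.0; 102 106.0; 108 107.0; 114 107.0; 120 107.0; 126 106.0; 132 106.0; 138 110.0; 144 111.0; 150 110.0; 156 109.0; 162 109.0; 168 108.0; 174 108.0; 
face 109.0 slot angle 49.78255976676939
0 [0.01392746 0.01439324]
-180 [-0.01473167 -0.01775377]
39 [(np.int64(234), np.int64(118)), (np.int64(290), np.int64(123)), (np.int64(298), np.int64(131)), (np.int64(299), np.int64(132)), (np.int64(300), np.int64(133)), (np.int64(301), np.int64(134)), (np.int64(301), np.int64(135)), (np.int64(305), np.int64(142)), (np.int64(306), np.int64(145)), (np.int64(307), np.int64(149))]
```

View pics/hubz.png

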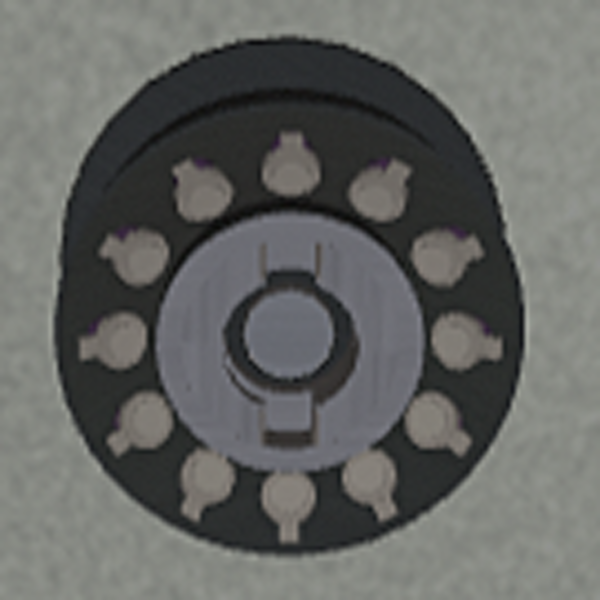

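The enlarged crop shows the upper slot's outer end centred at about (292,245) and the lower one's at about (289,445). The hub's centre is at about (290,341).

```bash
python3 - <<'E'
from h import *
d=dict(np.load('hub.npz'))
f=lambda x,y: ray(d,195+(x+.5)/600*135-.5,105+(y+.5)/600*135-.5,.1)[:2]
a,b=f(292,245),f(289,445); print(a,b,(a+b)/2,np.linalg.norm(a-b),np.degrees(np.arctan2(*(a-b)[::-1])))
for p in [((157,341),(424,341)),((290,210),(290,472)),((264,260),(320,260)),((262,435),(317,435))]:
    u,v=f(*p[0]),f(*p[1]); print((u+v)/2,np.linalg.norm(u-v))
goto([.565,.108,.25],-90)
E
```

```text
[ 0.52143882 -0.2469497 ] [ 0.48939559 -0.28472913] [ 0.5054172  -0.26583942] 0.04953841506711848 49.696521921902665
[ 0.50642759 -0.2646294 ] 0.06354885826574323
[ 0.50569552 -0.26532748] 0.06479881399118038
[ 0.51917926 -0.24969513] 0.01307773722160367
[ 0.4911369  -0.28280797] 0.01338864396038018
t_mm [ 317.9 -190.2   22.1] cur yaw_y -40.04 j6 1.7 tiltz [ 5.0e-04 -3.8e-03 -1.0e+00]
turn deg [ 0.22  0.07 49.96] world dyaw -49.96
```

Call:
{"op": "drive_tool", "data": {
  "targets": [
    [[0.318,-0.19,0.022,0,0,50,1],[0.318,-0.19,0.022,0,0,50,1],[0.318,-0.19,0.022,0,0,50,1],[0.318,-0.19,0.022,0,0,50,1],[0.318,-0.19,0.022,0,0,50,1],[0.318,-0.19,0.022,0,0,50,1],[0.318,-0.19,0.022,0,0,50,1],[0.318,-0.19,0.022,0,0,50,1],[0.318,-0.19,0.022,0,0,50,1],[0.318,-0.19,0.022,0,0,50,1],[0.318,-0.19,0.022,0,0,50,1]]
  ]
}}

```text
time_s: 3.12
tcp_pos: [0.563, 0.1197, 0.2505]
tool_rot: [-3.141, -0.015, 0.002]
ft_force: [-0.4, -0.1, 0.1]
opening: 0.0855
gripper_force: 0.0
```

```bash
python3 - <<'E'
from h import *
d=cam('wrist'); np.savez('lid.npz',**d)
o=bot.get_obs();print(o['tcp_pos'])
R0=d['world_to_cam']; q=R0@np.array([.5654,.1085,.05,1]); u,v=int(d['cx']+d['f']*q[0]/q[2]),int(d['cy']+d['f']*q[1]/q[2]); print(u,v)
P=pts(d); im=d['image']; u0,v0=u-70,v-70
m=np.zeros(im.shape[:2],bool); m[v-70:v+70,u-70:u+70]=1; m&=np.hypot(P[...,0]-.5654,P[...,1]-.1085)<.075
k=P[m&(P[...,2]>.055)&(P[...,2]<.075)]; print('knob',len(k),k.mean(0),np.median(k[:,2]),cv2.minAreaRect((k[:,:2]*1e3).astype(np.float32)))
l=P[m&(abs(P[...,2]-.038)<.004)][:,:2]; print('disc',cv2.minEnclosingCircle(l.astype(np.float32)),len(l))
save('lidz',cv2.convertScaleAbs(cv2.resize(im[max(v0,0):v+70,u0:u+70],(600,600),interpolation=2),alpha=2))
E
```

```text
[0.56305638 0.11776066 0.2506576 ]
262 165
knob 520 [0.56652057 0.10952522 0.06541909] 0.06561773499659959 ((565.225830078125, 109.37715911865234), (14.017817497253418, 44.24948501586914), 88.57181549072266)
disc ((0.5650522112846375, 0.10948638617992401), 0.062211114913225174) 7868
```

View pics/lidz.png

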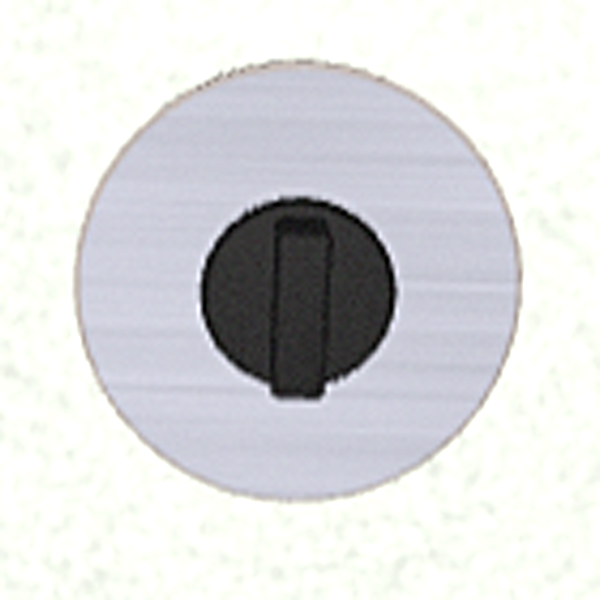

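The lid view shows the bar upright in the picture, centred at about (300,310) and within 2 degrees of world x. The depth map agrees: knob top 65.6 mm, 14 x 44 mm, disc radius 62 mm.

```bash
python3 - <<'E'
from h import *
print(bot.tips_ahead); goto([.5652,.1094,.1],-91.4)
E
```

```text
0.022
t_mm [  2.3   8.4 150.7] cur yaw_y -89.53 j6 90.1 tiltz [-1.2e-03 -1.0e-04 -1.0e+00]
turn deg [0.01 0.07 1.87] world dyaw -1.87
```

Call:
{"op": "drive_tool", "data": {
  "targets": [
    [[0,0,0.15,0,0,1.5,1],[0,0,0.15,0,0,1.5,1],[0,0,0.15,0,0,1.5,1],[0,0,0.15,0,0,1.5,1],[0,0,0.15,0,0,1.5,1],[0,0,0.15,0,0,1.5,1],[0,0,0.15,0,0,1.5,1],[0,0,0.15,0,0,1.5,1]]
  ]
}}

```text
time_s: 3.83
tcp_pos: [0.5657, 0.1155, 0.1044]
tool_rot: [3.141, -0.035, 0.008]
ft_force: [-0.2, -0.1, 0.2]
opening: 0.0852
gripper_force: 0.0
```

```bash
python3 - <<'E'
from h import *
goto([.5652,.1094,.067],-91.4)
E
```

```text
t_mm [-0.5  6.1 37.4] cur yaw_y -91.27 j6 91.6 tiltz [ 5.4e-03 -1.0e-04 -1.0e+00]
turn deg [-0.   -0.31  0.13] world dyaw -0.13
```

Call:
{"op": "drive_tool", "data": {
  "targets": [
    [[0,0.006,0.033,0,0,0,1],[0,0.006,0.033,0,0,0,1],[0,0.006,0.033,0,0,0,1],[0,0.006,0.033,0,0,0,1],[0,0.006,0.033,0,0,0,1]]
  ]
}}

```text
time_s: 4.25
tcp_pos: [0.5647, 0.1101, 0.0704]
tool_rot: [-3.141, 0.034, -0.005]
ft_force: [0.6, 0.4, 0.2]
opening: 0.0855
gripper_force: 0.0
```

```bash
python3 - <<'E'
from h import *
goto([.5652,.1094,.067],-91.4)
E
```

```text
t_mm [0.5 0.7 3.4] cur yaw_y -91.23 j6 91.0 tiltz [ 0.0034  0.     -1.    ]
turn deg [-0.01 -0.2   0.17] world dyaw -0.17
```

Call:
{"op": "drive_tool", "data": {
  "targets": [
    [[0.0005,0.0007,0.0035,0,0,0,1],[0.0005,0.0007,0.0035,0,0,0,1],[0.0005,0.0007,0.0035,0,0,0,0],[0.0005,0.0007,0.0035,0,0,0,0],[0.0005,0.0007,0.0035,0,0,0,0],[0.0005,0.0007,0.0035,0,0,0,0],[0.0005,0.0007,0.0035,0,0,0,0],[0.0005,0.0007,0.0035,0,0,0,0],[0.0005,0.0007,0.0035,0,0,0,0],[0.0005,0.0007,0.0035,0,0,0,0],[0.0005,0.0007,0.0035,0,0,0,0],[0.0005,0.0007,0.0035,0,0,0,0]]
  ],
  "grip_force": 60
}}

```text
time_s: 5.25
tcp_pos: [0.5641, 0.1091, 0.065]
tool_rot: [3.141, -0.034, 0.001]
ft_force: [-0.1, 0.4, 2.0]
opening: 0.0127
gripper_force: 60.7
```

Call:
{"op": "drive_tool", "data": {
  "targets": [
    [[0,0,-0.02,0,0,0,0],[0,0,-0.05,0,0,0,0],[0,0,-0.08,0,0,0,0],[0,0,-0.11,0,0,0,0],[0,0,-0.14,0,0,0,0],[0,0,-0.155,0,0,0,0],[0,0,-0.155,0,0,0,0],[0,0,-0.155,0,0,0,0],[0,0,-0.155,0,0,0,0]]
  ]
}}

```text
time_s: 6.0
tcp_pos: [0.5626, 0.1091, 0.2174]
tool_rot: [3.141, -0.034, -0.006]
ft_force: [0.1, -1.1, -3.2]
opening: 0.0127
gripper_force: 60.3
```

```bash
python3 - <<'E'
from h import *
goto([.5055,-.2655,.22],49.8-90)
E
```

```text
t_mm [-49.  375.8  -2.4] cur yaw_y -91.24 j6 90.9 tiltz [-0.0039  0.     -1.    ]
turn deg [ -0.1    0.21 -51.04] world dyaw 51.04
```

Call:
{"op": "drive_tool", "data": {
  "targets": [
    [[-0.003,0.02,-0.004,0,0,-3,0],[-0.008,0.055,-0.004,0,0,-8,0],[-0.013,0.095,-0.004,0,0,-13,0],[-0.018,0.135,-0.004,0,0,-18,0],[-0.023,0.175,-0.004,0,0,-24,0],[-0.028,0.215,-0.004,0,0,-30,0],[-0.033,0.255,-0.004,0,0,-36,0],[-0.038,0.295,-0.004,0,0,-41,0],[-0.043,0.33,-0.004,0,0,-46,0],[-0.047,0.36,-0.004,0,0,-50,0],[-0.049,0.374,-0.004,0,0,-51,0],[-0.049,0.376,-0.004,0,0,-51,0]]
  ]
}}

```text
time_s: 7.0
tcp_pos: [0.5051, -0.2678, 0.2211]
tool_rot: [-2.849, -1.315, 0.004]
ft_force: [0.3, 0.5, -3.2]
opening: 0.0123
gripper_force: 60.2
```

Call:
{"op": "drive_tool", "data": {
  "targets": [
    [[0,0,0,0,0,0,0],[0,0,0,0,0,0,0],[0,0,0,0,0,0,0]]
  ]
}}

```text
time_s: 7.25
tcp_pos: [0.5066, -0.2642, 0.2227]
tool_rot: [-2.848, -1.323, 0.001]
ft_force: [-0.5, 0.1, -2.0]
opening: 0.0127
gripper_force: 60.2
```

```bash
python3 - <<'E'
from h import *
goto([.5055,-.2655,.17],49.8-90); print(bot.get_obs()['tcp_pos'])
d=cam('wrist'); P=pts(d); o,r=tool()
m=(abs(P[...,2]-(o['tcp_pos'][2]-.027))<.008)&(np.hypot(P[...,0]-o['tcp_pos'][0],P[...,1]-o['tcp_pos'][1])<.075)
q=P[m]; print(len(q)); A=np.c_[q[:,:2],np.ones(len(q))]; print('plane',np.linalg.lstsq(A,q[:,2],rcond=None)[0], np.median(q[:,2]))
save('held',d['image'])
t=cam('top'); PT=pts(t); mt=(abs(PT[...,2]-(o['tcp_pos'][2]-.027))<.012)&(np.hypot(PT[...,0]-o['tcp_pos'][0],PT[...,1]-o['tcp_pos'][1])<.08); q=PT[mt]
print('top',len(q),cv2.minEnclosingCircle(q[:,:2].astype(np.float32)))
E
```

```text
t_mm [-1.7  0.1 52.7] cur yaw_y -40.17 j6 1.3 tiltz [-0.0014  0.0015 -1.    ]
turn deg [-0.12 -0.01  0.03] world dyaw -0.03
[ 0.50663024 -0.26423554  0.22274228]
24124
plane [-0.00414745 -0.00237464  0.19728965] 0.19559870740441293
top 414 ((0.507917582988739, -0.26306116580963135), 0.06213011220097542)
```

View pics/held.png

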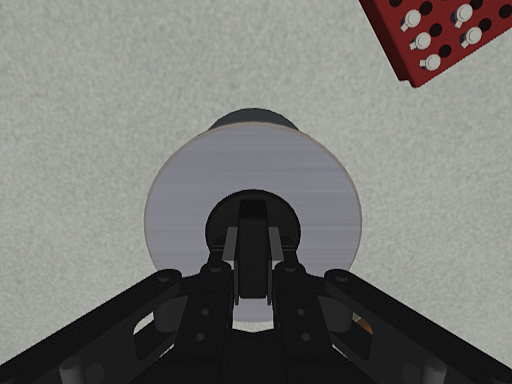

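The held view shows the lid level in the jaws, disc centred near (253,222), with the bar between the pads and the rotor behind it.

Call:
{"op": "drive_tool", "data": {
  "targets": [
    [[-0.003,0,0.015,0,0,0,0],[-0.003,0,0.03,0,0,0,0],[-0.003,0,0.045,0,0,0,0],[-0.003,0,0.06,0,0,0,0],[-0.003,0,0.066,0,0,0,0],[-0.003,0,0.068,0,0,0,0],[-0.003,0,0.068,0,0,0,0],[-0.003,0,0.068,0,0,0,0],[-0.003,0,0.068,0,0,0,0]]
  ]
}}

```text
time_s: 8.1
tcp_pos: [0.5055, -0.2683, 0.1571]
tool_rot: [2.848, 1.321, 0.001]
ft_force: [0.0, -0.8, -0.7]
opening: 0.0131
gripper_force: 60.3
```

```bash
python3 - <<'E'
from h import *
goto([.5046,-.2666,.146],49.8-90); o=bot.get_obs(); print(o['tcp_pos'],o['ft_force'],o['wrist_torque'])
E
```

```text
t_mm [ 0.8 -1.8 11. ] cur yaw_y -40.23 j6 0.9 tiltz [ 0.0017 -0.0014 -1.    ]
turn deg [ 0.13 -0.   -0.03] world dyaw 0.03
[ 0.50547104 -0.26832746  0.15705184] [ 0.03124679 -0.84151532 -0.7254198 ] [-0.02296706 -0.03977672  0.00340432]
```

Call:
{"op": "drive_tool", "data": {
  "targets": [
    [[0.0005,-0.001,0.002,0,0,0,0],[0.0005,-0.001,0.004,0,0,0,0],[0.0005,-0.001,0.006,0,0,0,0],[0.0005,-0.001,0.007,0,0,0,0],[0.0005,-0.001,0.007,0,0,0,0],[0.0005,-0.001,0.007,0,0,0,0]]
  ]
}}

```text
time_s: 8.6
tcp_pos: [0.5043, -0.2669, 0.1487]
tool_rot: [-2.85, -1.322, 0.0]
ft_force: [-0.4, 0.2, -1.4]
opening: 0.013
gripper_force: 60.3
```

```bash
python3 - <<'E'
from h import *
goto([.5047,-.2666,.146],49.8-90); o=bot.get_obs(); print(o['tcp_pos'],o['ft_force'],o['wrist_torque'])
E
```

```text
t_mm [0.5 0.1 2.7] cur yaw_y -40.24 j6 1.0 tiltz [-2.e-04  2.e-04 -1.e+00]
turn deg [-0.02  0.   -0.04] world dyaw 0.04
[ 0.50431081 -0.26692854  0.14866127] [-0.36443238  0.17455267 -1.36817026] [0.01550749 0.02009042 0.01859252]
```

Call:
{"op": "drive_tool", "data": {
  "targets": [
    [[0,0,0.001,0,0,0,0],[0,0,0.002,0,0,0,0],[0,0,0.003,0,0,0,0],[0,0,0.004,0,0,0,0],[0,0,0.005,0,0,0,0],[0,0,0.005,0,0,0,0],[0,0,0.005,0,0,0,0]]
  ]
}}

```text
time_s: 9.18
tcp_pos: [0.5045, -0.267, 0.144]
tool_rot: [2.85, 1.322, 0.0]
ft_force: [-0.5, -0.1, 0.1]
opening: 0.0128
gripper_force: 60.5
```

Call:
{"op": "drive_tool", "data": {
  "targets": [
    [[0,0,0.001,0,0,0,0],[0,0,0.002,0,0,0,0],[0,0,0.003,0,0,0,0],[0,0,0.004,0,0,0,0],[0,0,0.004,0,0,0,0]]
  ]
}}

```text
time_s: 9.6
tcp_pos: [0.5046, -0.2671, 0.1402]
tool_rot: [2.85, 1.322, 0.0]
ft_force: [-1.9, 1.5, 6.0]
opening: 0.0129
gripper_force: 61.3
```

Call:
{"op": "drive_tool", "data": {
  "targets": [
    [[0,0,0.001,0,0,0,0],[0,0,0.002,0,0,0,0],[0,0,0.003,0,0,0,0],[0,0,0.004,0,0,0,0],[0,0,0.005,0,0,0,0],[0,0,0.006,0,0,0,0],[0,0,0.006,0,0,0,0]]
  ]
}}

```text
time_s: 10.18
tcp_pos: [0.5046, -0.2671, 0.1348]
tool_rot: [2.85, 1.322, -0.0]
ft_force: [-2.8, 1.9, 9.8]
opening: 0.0126
gripper_force: 61.8
```

Call:
{"op": "drive_tool", "data": {
  "targets": [
    [[0,-0.0005,0.0007,0,0,0,0],[0,-0.0005,0.0007,0,0,0,0],[0,-0.0005,0.0007,0,0,2,0],[0,-0.0005,0.0007,0,0,4,0],[0,-0.0006,0.0007,0,0,6,0],[0,-0.0007,0.0007,0,0,9,0],[0,-0.0008,0.0007,0,0,12,0],[0,-0.0008,0.0007,0,0,12,0]]
  ]
}}

```text
time_s: 10.85
tcp_pos: [0.5049, -0.2673, 0.135]
tool_rot: [2.971, 1.013, 0.003]
ft_force: [-1.5, 0.4, 10.4]
opening: 0.0125
gripper_force: 61.8
```

```bash
python3 - <<'E'
from h import *
goto([.5047,-.2666,.134],-130.2); o=bot.get_obs(); print(o['tcp_pos'],o['ft_force'],o['wrist_torque'])
E
```

```text
t_mm [ 0.2 -0.7  1. ] cur yaw_y -52.34 j6 13.1 tiltz [ 0.0029 -0.0021 -1.    ]
turn deg [ 0.13 -0.18 77.86] world dyaw -77.86
[ 0.50492239 -0.26726299  0.13498157] [-1.49197279  0.35348471 10.37050002] [0.31913018 0.28089652 0.01300101]
```

Call:
{"op": "drive_tool", "data": {
  "targets": [
    [[0,-0.0001,0.0005,0,0,4,0],[0,-0.0002,0.0006,0,0,9,0],[0,-0.0003,0.0006,0,0,14,0],[0.0001,-0.0004,0.0006,0,0,19,0],[0.0001,-0.0005,0.0006,0,0,24,0],[0.0002,-0.0006,0.0006,0,0,29,0],[0.0002,-0.0007,0.0006,0,0,34,0],[0.0003,-0.0008,0.0006,0,0,39,0],[0.0004,-0.0009,0.0006,0,0,44,0],[0.0005,-0.001,0.0006,0,0,49,0],[0.0006,-0.0011,0.0006,0,0,54,0],[0.0006,-0.0011,0.0006,0,0,54,0]]
  ]
}}

```text
time_s: 11.85
tcp_pos: [0.5047, -0.2654, 0.1342]
tool_rot: [3.109, -0.448, 0.004]
ft_force: [-1.2, 3.1, 9.8]
opening: 0.0125
gripper_force: 61.9
```

```bash
python3 - <<'E'
from h import *
goto([.5047,-.2666,.134],-130.2); o=bot.get_obs(); print(o['tcp_pos'],o['ft_force'],o['wrist_torque'])
E
```

```text
t_mm [0.4 1.1 0.2] cur yaw_y -106.41 j6 67.2 tiltz [ 2.5e-03 -7.0e-04 -1.0e+00]
turn deg [-0.03 -0.14 23.79] world dyaw -23.79
[ 0.50465414 -0.26540284  0.13421217] [-1.22959472  3.11347203  9.80883802] [ 0.58441725  0.31790537 -0.04546573]
```

Call:
{"op": "drive_tool", "data": {
  "targets": [
    [[0,-0.0005,0,0,0,3,0],[0,-0.0006,0,0,0,6,0],[0,-0.0006,0,0,0,9,0],[0,-0.0006,0,0,0,11,0],[0,-0.0006,0,0,0,13,0],[0,-0.0006,0,0,0,14,0],[0,-0.0006,0,0,0,14,0]]
  ]
}}

```text
time_s: 12.43
tcp_pos: [0.5049, -0.2649, 0.1343]
tool_rot: [3.033, -0.82, 0.004]
ft_force: [-1.6, 3.6, 9.5]
opening: 0.0131
gripper_force: 61.9
```

```bash
python3 - <<'E'
from h import *
goto([.5047,-.2666,.134],-120.2); o=bot.get_obs(); print(o['tcp_pos'],o['ft_force'],o['wrist_torque'])
E
```

```text
t_mm [0.7 1.6 0.3] cur yaw_y -120.27 j6 81.1 tiltz [ 2.7e-03 -8.0e-04 -1.0e+00]
turn deg [-0.04 -0.16 -0.07] world dyaw 0.07
[ 0.50491726 -0.26486313  0.13428157] [-1.59229484  3.58829741  9.49718203] [0.57089944 0.21629431 0.04782581]
```

Call:
{"op": "drive_tool", "data": {
  "targets": [
    [[0,0.0003,0,0,0,1,0],[0,0.0003,0,0,0,2,0],[0,0.0003,0,0,0,2.5,0],[0,0.0003,0,0,0,2.5,0]]
  ]
}}

```text
time_s: 12.77
tcp_pos: [0.5051, -0.2647, 0.1342]
tool_rot: [-3.014, 0.884, -0.005]
ft_force: [0.5, 5.2, 9.0]
opening: 0.0132
gripper_force: 62.0
```

```bash
python3 - <<'E'
from h import *
goto([.5047,-.2666,.134],-122.7); o=bot.get_obs(); print(o['tcp_pos'],o['ft_force'],o['wrist_torque'])
E
```

```text
t_mm [0.7 1.8 0.2] cur yaw_y -122.68 j6 83.5 tiltz [ 3.3e-03 -3.0e-04 -1.0e+00]
turn deg [-0.09 -0.17  0.02] world dyaw -0.02
[ 0.50507051 -0.264668    0.13424061] [0.46709766 5.23922549 8.9731882 ] [ 0.91863453 -0.06988872  0.41805799]
```

Call:
{"op": "drive_tool", "data": {
  "targets": [
    [[0,-0.0005,-0.0005,0,0,-0.5,0],[0,-0.0008,-0.001,0,0,-0.5,0],[0,-0.0008,-0.0017,0,0,-0.5,0],[0,-0.0008,-0.0024,0,0,-0.5,0],[0,-0.0008,-0.003,0,0,-0.5,0],[0,-0.0008,-0.0035,0,0,-0.5,0],[0,-0.0008,-0.0035,0,0,-0.5,0]]
  ]
}}

```text
time_s: 13.35
tcp_pos: [0.5049, -0.2645, 0.1366]
tool_rot: [3.018, -0.872, 0.004]
ft_force: [5.9, 0.6, 5.1]
opening: 0.0133
gripper_force: 61.2
```

```bash
python3 - <<'E'
from h import *
goto([.5047,-.2666,.138],-122.7); o=bot.get_obs(); print(o['tcp_pos'],o['ft_force'],o['wrist_torque'])
E
```

```text
t_mm [ 0.9  1.9 -1.4] cur yaw_y -122.25 j6 83.2 tiltz [ 0.0026 -0.001  -1.    ]
turn deg [-0.03 -0.16  0.45] world dyaw -0.45
[ 0.50492165 -0.26452069  0.13662666] [5.93661672 0.63002235 5.12796046] [ 0.22469096 -1.02322543  0.20033002]
```

Call:
{"op": "drive_tool", "data": {
  "targets": [
    [[0.0004,-0.0003,-0.0005,0,0,0,0],[0.0005,-0.0004,-0.001,0,0,0,0],[0.0005,-0.0004,-0.001,0,0,0,0]]
  ]
}}

```text
time_s: 13.6
tcp_pos: [0.505, -0.2645, 0.1373]
tool_rot: [3.018, -0.872, 0.002]
ft_force: [4.8, 0.2, 4.5]
opening: 0.013
gripper_force: 61.1
```

```bash
python3 - <<'E'
from h import *
goto([.5047,-.2666,.138],-122.7); o=bot.get_obs(); print(o['tcp_pos'],o['ft_force'],o['wrist_torque'])
E
```

```text
t_mm [ 0.9  1.9 -0.7] cur yaw_y -122.24 j6 83.2 tiltz [ 9.e-04 -8.e-04 -1.e+00]
turn deg [ 0.01 -0.07  0.46] world dyaw -0.46
[ 0.50497212 -0.26446938  0.13727762] [4.78580606 0.15734144 4.54774908] [-0.05744595 -0.90522347  0.19679808]
```

Call:
{"op": "drive_tool", "data": {
  "targets": [
    [[0.0004,-0.0003,-0.0006,0,0,0,0],[0.0004,-0.0003,-0.001,0,0,0,0],[0.0004,-0.0003,-0.001,0,0,-1,0],[0.0004,-0.0003,-0.001,0,0,-2,0],[0.0004,-0.0003,-0.001,0,0,-2,0]]
  ]
}}

```text
time_s: 14.02
tcp_pos: [0.5048, -0.2644, 0.138]
tool_rot: [3.033, -0.818, -0.001]
ft_force: [2.1, -2.5, 3.3]
opening: 0.0132
gripper_force: 61.0
```

```bash
python3 - <<'E'
from h import *
goto([.5047,-.2666,.138],-122.7); o=bot.get_obs(); print(o['tcp_pos'],o['ft_force'],o['wrist_torque'])
E
```

```text
t_mm [ 1.  2. -0.] cur yaw_y -120.2 j6 81.2 tiltz [-8.e-04 -3.e-04 -1.e+00]
turn deg [0.04 0.03 2.5 ] world dyaw -2.5
[ 0.50483729 -0.26435365  0.13799531] [ 2.13743208 -2.4970754   3.34083284] [-0.42483603 -0.29247195  0.01955743]
```

Call:
{"op": "drive_tool", "data": {
  "targets": [
    [[0,0,-0.0003,0,0,-1,0],[0,0,-0.0003,0,0,-2,0],[0,0,-0.0003,0,0,-2.5,0],[0,0,-0.0003,0,0,-2.5,0]]
  ]
}}

```text
time_s: 14.35
tcp_pos: [0.5047, -0.2642, 0.138]
tool_rot: [3.05, -0.752, -0.002]
ft_force: [0.6, -4.1, 2.4]
opening: 0.0128
gripper_force: 60.8
```

```bash
python3 - <<'E'
from h import *
goto([.5047,-.2666,.138],-122.7); o=bot.get_obs(); print(o['tcp_pos'],o['ft_force'],o['wrist_torque'])
E
```

```text
t_mm [ 1.1  2.1 -0. ] cur yaw_y -117.72 j6 78.7 tiltz [-0.0011 -0.     -1.    ]
turn deg [0.03 0.05 4.98] world dyaw -4.98
[ 0.50470956 -0.26422136  0.13799802] [ 0.60502498 -4.13364598  2.4297924 ] [-0.69724566 -0.06708859 -0.14451407]
```

Call:
{"op": "drive_tool", "data": {
  "targets": [
    [[0,0,0,0,0,1.5,0],[0,0,0,0,0,1.5,0],[0,0,0,0,0,1.5,0.4],[0,0,0,0,0,1.5,0.6],[0,0,0,0,0,1.5,0.8],[0,0,0,0,0,1.5,0.8],[0,0,0,0,0,1.5,0.8],[0,0,0,0,0,1.5,0.8],[0,0,0,0,0,1.5,0.8]]
  ]
}}

```text
time_s: 15.1
tcp_pos: [0.5051, -0.264, 0.1382]
tool_rot: [-3.04, 0.793, 0.0]
ft_force: [0.8, 0.5, 0.7]
opening: 0.0683
gripper_force: 0.0
```

Call:
{"op": "drive_tool", "data": {
  "targets": [
    [[0,0,-0.02,0,0,0,0.8],[0,0,-0.05,0,0,0,0.8],[0,0,-0.08,0,0,0,0.8],[0,0,-0.11,0,0,0,0.8],[0,0,-0.13,0,0,0,0.8],[0,0,-0.13,0,0,0,0.8],[0,0,-0.13,0,0,0,0.8],[0,0,-0.13,0,0,0,0.8]]
  ]
}}

```text
time_s: 15.77
tcp_pos: [0.5046, -0.2637, 0.267]
tool_rot: [-3.039, 0.793, 0.003]
ft_force: [-0.3, 0.1, -1.0]
opening: 0.0682
gripper_force: 0.0
```

```bash
python3 - <<'E'
from h import *
d=cam('wrist'); P=pts(d); h=np.array([.5055,-.2655]); rr=np.hypot(P[...,0]-h[0],P[...,1]-h[1])
q=P[(rr<.07)&(rr>.029)&(abs(P[...,2]-.111)<.012)]; print(len(q),'disc top',np.median(q[:,2]),np.linalg.lstsq(np.c_[q[:,:2],np.ones(len(q))],q[:,2],rcond=None)[0],cv2.minEnclosingCircle(q[:,:2].astype(np.float32)))
k=P[(rr<.035)&(P[...,2]>.128)&(P[...,2]<.16)]; print('knob',len(k),np.median(k[:,2]),cv2.minAreaRect((k[:,:2]*1e3).astype(np.float32)))
save('end',d['image'])
print(bot.get_obs()['time_s'])
E
```

```text
9144 disc top 0.11078304138066608 [-0.00080829 -0.00037594  0.11106916] ((0.5056203603744507, -0.2655743658542633), 0.06221018359065056)
knob 729 0.13867836092618785 ((506.0796203613281, -265.74505615234375), (12.925155639648438, 43.71403503417969), 60.670494079589844)
15.8167
```

View pics/end.png

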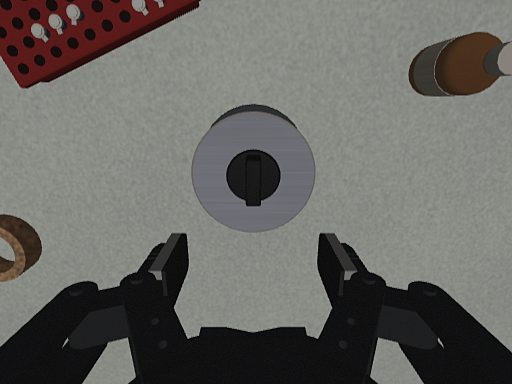

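The lid sits level on the rotor at (253,172). Its disc top is 110.8 mm above the bench, so the origin is 6.8 mm above the hub face, and it's centred on the hub to within about 0.2 mm. That is the locked height, and the gripper is clear of it.

```bash
python3 -c "
from plant import bot
print(bot.finish_job())"
```

```text
the job is handed in; nothing more can be done
None
```

The lid is locked on the rotor and released: it measures level, centred on the hub and 6.8 mm above the hub face. The job was handed in at about 16 s; no verdict came back.

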